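Pack the test tray and lock it

ROBOT

A 6-joint arm with a two-finger parallel gripper is mounted at the origin on a cart in front of the work surface, level with it; the furniture and walls round the work are solid. World frame = base frame: x ahead of the robot, y to its left, z up, the work surface at z = 0. Lengths are in m, angles in degrees, forces in N, time in s.
With the tool pointing down it reaches from about 0.4 to 0.825 m from the base axis. Payload 7 kg.
Tool frame: the origin (TCP) lies midway between the tips of the shut fingers; the grasp point (between the pads) lies ctrl.tcp_to_grasp behind it (ctrl.tcp_to_grasp is the distance from the TCP to the grasp point, in m); z points along the fingers, y is the line along which they close (so a half turn about z gives the same grasp; the last joint's range is limited). The gripper opens to 88 mm and grips with 3 to 60 N. Pads are 19 mm wide; open, the fingers measure 130 mm over their backs; the gripper's body (78 mm by 193 mm) begins 47 mm behind the grasp point.
Start: joints at [16.507, 20.546, 0.682, 0, -70.136, -16.507], TCP at [0.675, -0, 0.227] pointing down, gripper open.
Joint ranges: [-176.03, 176.03], [-82.01, 121.73], [-58.28, 71.71], [-173.87, 95.51], [-174.79, -0.11], [-173.66, 173.66]. Speed limits (degrees/s): [136.94, 136.94, 172.46, 180, 180, 180].

INTERFACE

Orientations are given as [roll, pitch, yaw] about the fixed x, y, z axes, in that order (R = Rz(yaw) Ry(pitch) Rx(roll)).
In Python, from plant import ctrl, imaging, close_job gives the robot as it stands.
- The arm moves only by the shell command python3 -m crank 'ROWS'. ROWS is JSON, a list of rows, each a list of 3 entries, a list of its own where there are three numbers: the shift along the world's x, y, z in m, then the turn, a rotation vector about the world's x, y, z in degrees, then the opening, from -1 (shut) to 1 (fully open), so that 0 is half open. A call has 1 to 12 rows; each row shifts and turns the commanded pose from where the row before left it; what a row does not reach is not made up. A row lasts 1/10 s, in which the tool goes at most 50 mm and 8.59 degrees, less where a joint would pass 70% of its speed; a pose out of reach is approached as far as the arm can. A call is refused whole if a number of a shift passes 0.05 or a number of a turn 8.59, either way. A call with a gripper value outside its range is refused whole. The fingers move at their own pace and stop on an object; the grip force is fixed at half the most. Time passes only in rows, so rows that do not move let the fingers close. It gives the time, the measured TCP pose, the force, the opening and the grip force at its end, in the units of the state.
- ctrl.get_obs(): the state, without advancing time (a new reading comes with each control period).
- imaging.snapshot(name): name is "scene" or "side" or "wrist"; returns (picture, depth): 384x512x3 uint8, blue, green, red; 384x512 float32, m along the optical axis (not along the pixel's ray), 0 where there is no reading.
- imaging.camera_model(name): a dict with "mtx" (3x3 intrinsics, pixels), "R" (3x3) and "t" (3): a world point X has camera coordinates R X + t. Camera axes: x right, y down, z forward; pixel columns grow to the right and rows downward; lengths in m; the calibration is good to about 2 mm. The wrist camera is an equidistant fisheye: a pixel r from the principal point sees the ray r / f radians off the axis. A picture is of the moment at which its call begins: read the wrist's pose just before it. camera_model takes no time and is no camera call; for the wrist camera it gives the pose at the moment of the call.
- close_job(): hands the job in; it is judged then, once.
The state is a dict: "clock": time; "joint_pos": joint angles; "qvel": joint speeds; "tau": joint torques, N m; "tool_pos": TCP position; "orientation": TCP orientation; "force": force on the tool from outside, world axes, zero at the start; "moment": the same for the moment, N m; "opening": finger opening in m; "gripper_force": force on a finger pad.
Only numpy, scipy, OpenCV 4.12 (cv2) and the standard library are available. Lean on these libraries where they do the work, as an engineer would, in place of code of your own. Each camera call takes 0.05 s, during which the arm holds its last target. There are 200 camera calls.

TASK

Pack the grey test tray for the next round: set the black reagent rack, upright with its bottles, in the long pocket and the timer, face up, in the square pocket, both fully down. Then slide the orange retainer fully home so that its two tabs lie over both things. Leave the marker, specimen cup and wash bottle where they stand.

Things in the scene. Friction and masses are not known exactly. Their poses are not given: they have to be found in the camera images.
- tray: Grey plastic tray fixed to the bench, 140 (x) x 282 (y) x 22 mm high. Origin: centre of its underside; x away from the robot, y to its left along the length, z up. Two blue-floored pockets. Beside each, on its -x and +x sides, a finger cut-out 48 mm long in y, centred on the pocket, floor 10 mm above the bench, reaching out to the tray's edge (-x side) or to tray x = +43 mm (+x side).
- rack_nest (a point): Centre of the floor of the long pocket, at (-20.5, -42, 4) mm in the tray's frame, axes as the tray's. Pocket 42 (x) x 136 (y) mm, 18 mm deep: 3 mm clearance each side of the rack, 5 mm at its ends; its upper 4 mm flare outward at 45 degrees, 4 mm wide.
- timer_nest (a point): Centre of the floor of the square pocket, at (-20.5, 94, 15) mm in the tray's frame, axes as the tray's. Pocket 72 x 72 mm, 7 mm deep, 3 mm clearance all round the timer; its upper 4 mm flare outward at 45 degrees, 4 mm wide.
- retainer (a joint): Travel (m) of the orange retainer along the tray's +y: open at 0 to 0.010 at the start, home at its stop at 0.045; about 1.5 N of friction, stays where left. Its bar spans tray x = 48 to 64 mm, to 42 mm above the bench. Its two tabs (16 mm wide, underside 37 mm above the bench, reaching to tray x = -12 mm) clear the pockets when open, lie over the things when home; an unseated one blocks them.
- retainer_grip (a point): Middle of the gripping part of the retainer's upright orange fin, 58 mm above the bench; the fin is 16 (tray x) x 12 (tray y) mm, standing from the bar's top at 42 mm to 68 mm above the bench. It moves with the retainer.
- dropper_rack: Black reagent rack, 36 (x) x 126 (y) x 30 mm high, about 0.13 kg, with three small dropper bottles fixed in its middle wells (caps reach 43 mm above its underside). Origin: centre of its underside, z up, y along its length. May lie either way round in its pocket. Seated, its top is 34 mm above the bench.
- timer: White digital bench timer lying on its back, 66 x 66 mm, 17 mm high (keys on top reach 19 mm), about 0.075 kg. Origin: centre of its underside, z up out of its face. Any of the four ways round fits. Seated, its body's top is 32 mm above the bench. (The room's tall white cabinet stands at world x over 0.63, y over 0.25 m: keep the arm clear of it.)
- marker_3: Bystander: white marker with blue cap, 13 x 118 mm, lying on the bench between robot and tray. Origin at its middle underside. Leave it.
- specimen_cup_3: Bystander: specimen cup with yellow lid, 63 mm across, 71 mm high, behind the tray. Origin: centre of its underside, z up. Leave it.
- wash_bottle: Bystander: white wash bottle with red bent spout, 65 x 102 mm, 226 mm high, behind the tray to the right. Origin at its underside, z up. Leave it.

How it is judged:
By the outcome, as a careful person would: the job done as asked, in the order asked, and still so for the second after the job is handed in, with the robot touching nothing.
It also fails if it takes over 72 s, if anything falls off the work surface, if the arm or the gripper's body presses on something with over 40 N, if the wrist force passes 120 N, or if a joint passes its speed limit or range.

## Working session

There is one attempt and no reset: what is moved stays moved. The work goes in short steps, Python scripts to look and compute and a shell command to move; the robot and the scene stay as the last step left them, time stands still between calls to the robot, and variables do not carry over. Pictures are saved under pics/ and viewed, at most 10 in all, crops included, and the job is handed in when it is done.

```bash
ls; mkdir -p pics; python3 - <<'E'
from plant import ctrl, imaging
import cv2,numpy as np
print(ctrl.get_obs(), ctrl.tcp_to_grasp)
for n in ("scene","side","wrist"):
    p,d=imaging.snapshot(n); np.savez(f"{n}0.npz",p=p,d=d); m=imaging.camera_model(n)
    cv2.imwrite(f"pics/{n}0.png",p); print(n,m)
a=cv2.imread("pics/scene0.png")
E
```

```text
pics
{'clock': 0.0, 'joint_pos': array([ 1.65068197e+01,  2.05897510e+01,  6.32848593e-01, -1.89382368e-02,
       -7.01369323e+01, -1.65068973e+01]), 'qvel': array([-0.12712619, -0.08201473,  0.10172317,  0.05223363,  0.05416073,
        0.02339241]), 'tau': array([-8.00930356e-04, -5.82726967e+01,  2.93058443e+01,  6.99745238e+00,
        6.93249181e-03, -2.06530804e-04]), 'tool_pos': array([ 6.74497112e-01, -3.95945124e-05,  2.25638400e-01]), 'orientation': array([ 1.79904974e+02, -9.59426212e-03, -9.00065189e+01]), 'force': array([-0.79644152,  0.1278958 ,  0.15439165]), 'moment': array([-0.03214052,  0.05642136, -0.01513747]), 'gripper_force': 0.0, 'opening': 0.08751508837710181} 0.0188
scene {'mtx': array([[458.24883461,   0.        , 258.54744541],
       [  0.        , 458.24883461, 190.9651028 ],
       [  0.        ,   0.        ,   1.        ]]), 'R': array([[ 0.85279763, -0.52203167,  0.01480334],
       [-0.33199676, -0.56379916, -0.75624643],
       [ 0.4031307 ,  0.6400105 , -0.65411941]]), 't': array([-0.4931907 ,  0.236732  ,  1.05846144])}
side {'mtx': array([[350.62561993,   0.        , 257.75642979],
       [  0.        , 350.62561993, 193.60689202],
       [  0.        ,   0.        ,   1.        ]]), 'R': array([[ 0.82376904,  0.56672653,  0.01502028],
       [ 0.50419662, -0.72025006, -0.47647206],
       [-0.259211  ,  0.40007611, -0.8790613 ]]), 't': array([-0.49320343, -0.26275105,  1.31952162])}
wrist {'mtx': array([[297.31863964,   0.        , 258.63792195],
       [  0.        , 297.31863964, 195.74241772],
       [  0.        ,   0.        ,   1.        ]]), 'R': array([[-9.99999706e-01, -1.15478079e-05,  7.67138992e-04],
       [ 1.76485220e-04,  9.69610949e-01,  2.44651948e-01],
       [-7.46651560e-04,  2.44652012e-01, -9.69610662e-01]]), 't': array([ 0.67389716, -0.02960065,  0.38959148])}
```

View pics/scene0.png

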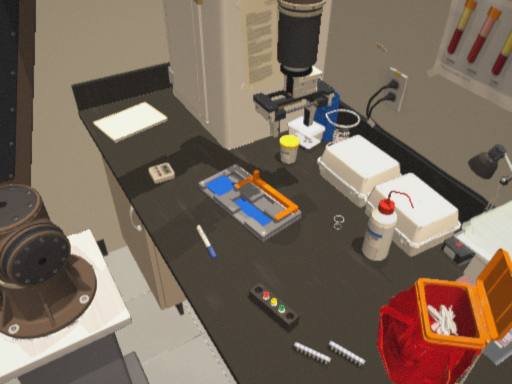

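View pics/side0.png

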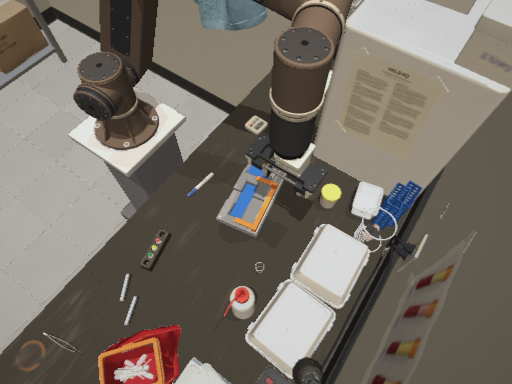

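View pics/wrist0.png

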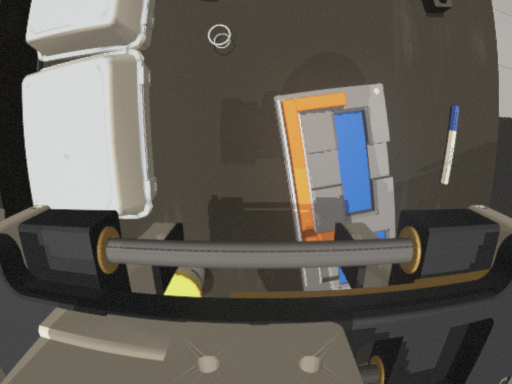

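```bash
cat > h.py <<'E'
import cv2,numpy as np
from plant import ctrl,imaging
def world(d,m):
    v,u=np.mgrid[0:d.shape[0],0:d.shape[1]]; K=m["mtx"]
    c=np.stack([(u-K[0,2])/K[0,0]*d,(v-K[1,2])/K[1,1]*d,d],-1)
    W=(c-m["t"])@m["R"]; W[d<=0]=np.nan; return W
def onplane(uv,m,z):
    uv=np.atleast_2d(uv).astype(float); K=m["mtx"]
    r=np.c_[(uv[:,0]-K[0,2])/K[0,0],(uv[:,1]-K[1,2])/K[1,1],np.ones(len(uv))]@m["R"]
    C=-m["R"].T@m["t"]; return C+r*((z-C[2])/r[:,2])[:,None]
def rect(P):
    c,s,a=cv2.minAreaRect(P.astype(np.float32)); return np.round(c,4),np.round(s,4),round(a,1)
E
python3 - <<'E'
from h import *
for n in("scene","side"):
    z=np.load(n+"0.npz");p,d=z["p"],z["d"];m=imaging.camera_model(n)
    W=world(d,m);hsv=cv2.cvtColor(p,cv2.COLOR_BGR2HSV)
    V,U=np.mgrid[0:384,0:512]
    box=lambda a,b,c,e:(U>a)&(U<c)&(V>b)&(V<e)
    B=dict(scene=dict(timer=box(140,155,182,192),rack=box(240,275,305,335),tray=box(190,160,305,240)),
      side=dict(timer=box(240,112,272,138),rack=box(130,222,180,275),tray=box(212,155,290,240)))[n]
    b=box(100,200,130,260)
    print(n,"bench z",np.nanmedian(W[...,2][box(225,250,300,270) if n=="scene" else box(170,210,210,240)]))
    for k,lo,hi in(("timer",.012,.024),("rack",.024,.034),("rack",.037,.05)):
        M=B[k]&(W[...,2]>lo)&(W[...,2]<hi);P=W[M];print(k,lo,len(P),np.round(np.median(P,0),4),rect(P[:,:2]))
    H,S,Vv=hsv[...,0],hsv[...,1],hsv[...,2]
    blue=B["tray"]&(H>100)&(H<125)&(S>150)
    nn,lab,st,ce=cv2.connectedComponentsWithStats(blue.astype(np.uint8))
    for i in range(1,nn):
        if st[i,4]>30:
            uv=np.argwhere(lab==i)[:,::-1];P=W[lab==i];print("blue",st[i,4],ce[i],np.round(np.nanmedian(P,0),4),rect(P[:,:2]))
    org=B["tray"]&(H>5)&(H<20)&(S>150)
    P=W[org];print("orange",rect(P[:,:2]),np.nanpercentile(P[:,2],[5,50,95,99]))
    F=P[P[:,2]>.05];print("fin",len(F),np.round(np.median(F,0),4), rect(F[:,:2]))
    T=B["tray"]&(W[...,2]>.017)&(W[...,2]<.027)&(S<60);P=W[T];print("tray",len(P),rect(P[:,:2]))
    M=(H>100)&(H<125)&(S>90)&(box(190,220,220,262) if n=="scene" else box(180,165,220,200));print("mcap",onplane(np.argwhere(M)[:,::-1].mean(0),m,.007))
    Y=(H>20)&(H<35)&(S>120)&(box(270,130,305,170) if n=="scene" else box(310,170,350,215));print("cup",rect(W[Y][:,:2]),np.nanmedian(W[Y],0))
    R=((H<6)|(H>174))&(S>150)&(box(365,180,415,220) if n=="scene" else box(215,280,260,320));print("wash",np.nanmin(W[R],0),np.nanmax(W[R],0))
E
```

```text
scene bench z 0.0015035676250461016
timer 0.012 315 [0.398  0.2661 0.0192] (array([0.3994, 0.2708]), array([0.0713, 0.0666]), 87.0)
rack 0.024 652 [ 0.4251 -0.3134  0.0307] (array([ 0.4269, -0.3086]), array([0.0366, 0.1251]), 12.8)
rack 0.037 66 [ 0.4259 -0.3086  0.039 ] (array([ 0.4279, -0.3119]), array([0.0135, 0.0661]), 15.7)
blue 340 [220.42941176 185.02647059] [0.5216 0.1205 0.0172] (array([0.5244, 0.1196]), array([0.0709, 0.0701]), 8.3)
blue 363 [252.26446281 211.00550964] [ 0.551  -0.0103  0.0062] (array([ 0.5495, -0.0093]), array([0.0376, 0.1255]), 9.5)
orange (array([0.6086, 0.0221]), array([0.1275, 0.2467]), 4.0) [0.02407983 0.04283846 0.05639959 0.06901415]
fin 44 [0.607  0.0656 0.0621] (array([0.6105, 0.068 ]), array([0.0142, 0.0191]), 84.4)
tray 1554 (array([0.5594, 0.0301]), array([0.1424, 0.2878]), 9.5)
mcap [[ 0.38489659 -0.08847897  0.007     ]]
cup (array([0.8073, 0.1858]), array([0.172 , 0.0629]), 56.6) [0.77351056 0.13986947 0.07229711]
wash [ 0.72607404 -0.31080024  0.14904113] [ 0.75629232 -0.27756785  0.19357066]
side bench z -0.0005905858826912458
timer 0.012 
[... 294 characters left out ...]
55.68 171.1 ] [0.5204 0.0972 0.0149] (array([0.5737, 0.0468]), array([0.0493, 0.1962]), 37.6)
blue 386 [243.08549223 200.52331606] [ 0.5492 -0.0149  0.0038] (array([ 0.5492, -0.0129]), array([0.0381, 0.1287]), 9.1)
orange (array([ 0.5982, -0.0078]), array([0.0728, 0.1839]), 9.8) [0.03224386 0.04146282 0.05579273 0.06779943]
fin 26 [0.6158 0.064  0.0653] (array([0.6143, 0.0659]), array([0.014 , 0.0101]), 11.4)
tray 1156 (array([0.5637, 0.0293]), array([0.1409, 0.2846]), 9.9)
mcap [[ 0.39117113 -0.08839191  0.007     ]]
cup (array([0.7756, 0.1608]), array([0.0604, 0.0984]), 12.7) [0.78773986 0.12209922 0.06761382]
wash [ 0.71605068 -0.35925855 -0.00317207] [ 0.76593575 -0.27809117  0.22578353]
```

Scene: tray near (250,200), timer (161,172), rack (273,305). The side and wrist pictures agree. First I go over the rack.

```bash
python3 -m crank '[[[-0.02,-0.026,-0.006],[0,0,1.1],1],[[-0.02,-0.026,-0.006],[0,0,1.1],1],[[-0.02,-0.026,-0.006],[0,0,1.1],1],[[-0.02,-0.026,-0.006],[0,0,1.1],1],[[-0.02,-0.026,-0.006],[0,0,1.1],1],[[-0.02,-0.026,-0.006],[0,0,1.1],1],[[-0.02,-0.026,-0.006],[0,0,1.1],1],[[-0.02,-0.026,-0.006],[0,0,1.1],1],[[-0.02,-0.026,-0.006],[0,0,1.1],1],[[-0.02,-0.026,-0.006],[0,0,1.1],1],[[-0.02,-0.026,-0.006],[0,0,1.1],1],[[-0.0255,-0.023,-0.006],[0,0,0.9],1]]'
python3 -m crank '[[[0,0,0],[0,0,0],1],[[0,0,0],[0,0,0],1]]'
python3 - <<'E'
from h import *
o=ctrl.get_obs();m=imaging.camera_model("wrist");p,d=imaging.snapshot("wrist");cv2.imwrite("pics/w1.png",p)
np.savez("w1.npz",p=p,d=d,**m);print(o["tool_pos"],o["orientation"],o["force"],o["clock"])
E
```

```text
clock: 1.35
tool_pos: [0.4288, -0.31, 0.1542]
orientation: [180.0, -0.0, -76.9]
force: [-0.2, 0.1, -0.2]
opening: 0.0878
gripper_force: 0.0
clock: 1.55
tool_pos: [0.4289, -0.3095, 0.1545]
orientation: [180.0, 0.0, -77.1]
force: [0.5, 0.3, -0.6]
opening: 0.088
gripper_force: 0.0
[ 0.42888015 -0.30950681  0.15445273] [ 1.79986437e+02  7.47340331e-03 -7.71027170e+01] [ 0.52439577  0.29076153 -0.62388163] 1.55
```

View pics/w1.png

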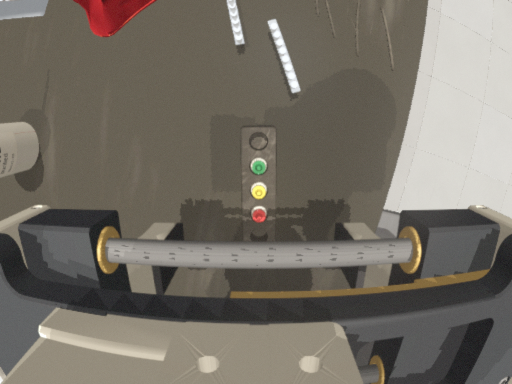

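Wrist view: the rack lies straight with the tool; its caps are at (259,166), (259,190) and (259,214), and its end is near v=127.

```bash
cat >> h.py <<'E'
def fish(uv,m,z):
    uv=np.atleast_2d(uv).astype(float);K=m["mtx"];x=uv-[K[0,2],K[1,2]];r=np.linalg.norm(x,axis=1)+1e-9;th=r/K[0,0]
    ray=np.c_[x/r[:,None]*np.sin(th)[:,None],np.cos(th)]@m["R"];C=-m["R"].T@m["t"];return C+ray*((z-C[2])/ray[:,2])[:,None]
E
python3 - <<'E'
from h import *
m=dict(np.load("w1.npz"));hs=cv2.cvtColor(m["p"],cv2.COLOR_BGR2HSV)
V,U=np.mgrid[0:384,0:512];B=(U>235)&(U<285)&(V>150)&(V<230)&(hs[...,1]>150)&(hs[...,2]>100)
for k,lo,hi in(("r",-1,10),("y",22,35),("g",45,85)):
    M=B&(hs[...,0]>lo)&(hs[...,0]<hi);c=np.argwhere(M)[:,::-1].mean(0);print(k,M.sum(),c,fish(c,m,.043))
print(fish([[242,127],[276,127]],m,.03))
E
```

```text
r 99 [258.66666667 216.13131313] [[ 0.42322466 -0.28842111  0.043     ]]
y 14 [258.5        191.57142857] [[ 0.42875801 -0.31187497  0.043     ]]
g 0 [nan nan] [[nan nan nan]]
[[ 0.45728596 -0.36656809  0.03      ]
 [ 0.42597607 -0.37374727  0.03      ]]<stdin>:5: RuntimeWarning: Mean of empty slice.
  ret = um.true_divide(
```

```bash
python3 -m crank '[[[-0.0005,-0.0002,-0.025],[0,0,0],0.5],[[0,0,-0.03],[0,0,0],0.5],[[0,0,-0.03],[0,0,0],0.5],[[0,0,-0.03],[0,0,0],0.5],[[0,0,-0.02],[0,0,0],0.5],[[0,0,-0.0105],[0,0,0],0.5],[[0,0,0],[0,0,0],0.5],[[0,0,0],[0,0,0],-1],[[0,0,0],[0,0,0],-1],[[0,0,0],[0,0,0],-1],[[0,0,0],[0,0,0],-1],[[0,0,0],[0,0,0],-1]]'
python3 -m crank '[[[0,0,0],[0,0,0],-1],[[0,0,0],[0,0,0],-1],[[0,0,0],[0,0,0],-1],[[0,0,0],[0,0,0],-1]]'
```

```text
clock: 2.8
tool_pos: [0.4293, -0.3094, 0.0097]
orientation: [-179.9, -0.0, -77.0]
force: [-0.7, 0.4, 5.1]
opening: 0.0357
gripper_force: 30.0
clock: 3.2
tool_pos: [0.4293, -0.3094, 0.0097]
orientation: [-180.0, -0.0, -77.0]
force: [-1.1, 1.7, 6.7]
opening: 0.0355
gripper_force: 30.0
```

```bash
python3 -m crank '[[[0,0,0.015],[0,0,0],-1],[[0,0,0.03],[0,0,0],-1],[[0,0,0.035],[0,0,0],-1],[[0,0,0.035],[0,0,0],-1],[[0.004,0.01,0.025],[0,0,0],-1],[[0.010,0.024,0.01],[0,0,-0.5],-1],[[0.012,0.03,0],[0,0,-0.5],-1],[[0.012,0.03,0],[0,0,-0.5],-1],[[0.012,0.03,0],[0,0,-0.5],-1],[[0.012,0.03,0],[0,0,-0.5],-1],[[0.012,0.03,0],[0,0,-0.5],-1],[[0.012,0.03,0],[0,0,-0.5],-1]]'
python3 -m crank '[[[0.012,0.03,0],[0,0,0],-1],[[0.012,0.03,0],[0,0,0],-1],[[0.008,0.015,0],[0,0,0],-1],[[0,0,0],[0,0,0],-1],[[0,0,0],[0,0,0],-1],[[0,0,0],[0,0,0],-1]]'
python3 - <<'E'
from h import *
o=ctrl.get_obs();m=imaging.camera_model("wrist");p,d=imaging.snapshot("wrist");cv2.imwrite("pics/w2.png",p)
np.savez("w2.npz",p=p,d=d,**m);print(o["tool_pos"],o["orientation"],o["force"],o["clock"])
E
```

```text
clock: 4.4
tool_pos: [0.515, -0.0939, 0.1589]
orientation: [180.0, 0.0, -80.5]
force: [0.1, -0.5, -2.0]
opening: 0.0358
gripper_force: 30.0
clock: 5.0
tool_pos: [0.5464, -0.021, 0.1589]
orientation: [180.0, 0.0, -80.5]
force: [-0.5, -0.1, -1.0]
opening: 0.0357
gripper_force: 30.0
[ 0.54638686 -0.02099974  0.15888987] [ 1.79961293e+02  9.35137905e-04 -8.05438673e+01] [-0.4561569  -0.11115312 -1.01398646] 5.0
```

View pics/w2.png

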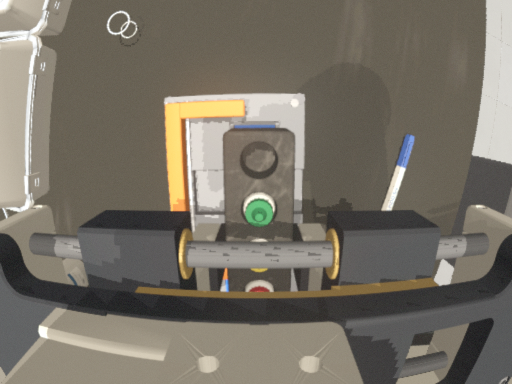

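The wrist view shows the held rack over the pocket. The tray's near-right corner is at about (303,95), its right edge at u≈303 and its end edge at v≈95.

```bash
cat > tr.py <<'E'
from h import *
m=dict(np.load("w2.npz"));p=m["p"].astype(int);hs=cv2.cvtColor(m["p"],cv2.COLOR_BGR2HSV)
g=(hs[...,2]>105)&(hs[...,1]<50)
top=[(u,np.argmax(g[80:130,u])+80-.5) for u in range(250,298,3)]
rt=[(300+0,0)]
rt=[(285+np.nonzero(g[v,285:320])[0].max()+.5,v) for v in list(range(104,200,4)) if g[v,285:320].any()]
print(top[::4],rt[::5])
T=fish(top,m,.022)[:,:2];Rr=fish(rt,m,.022)[:,:2]
def line(P):
    vx,vy,x,y=cv2.fitLine(P.astype(np.float32),cv2.DIST_HUBER,0,1e-4,1e-4).ravel();return np.array([vx,vy]),np.array([x,y])
a,pa=line(T);b,pb=line(Rr)
print("yaw end",np.degrees(np.arctan(a[1]/a[0])),"yaw side",np.degrees(np.arctan(-b[0]/b[1])))
s=np.linalg.solve(np.c_[a,-b],pb-pa);c=pa+a*s[0];print("corner",c)
for yaw in(9.5,10):
    t=np.radians(yaw);Q=np.array([[np.cos(t),-np.sin(t)],[np.sin(t),np.cos(t)]])
    o=c+Q@[.07,.141];print(yaw,"tray",o,"rack",o+Q@[-.0205,-.042],"timer",o+Q@[-.0205,.094])
# held rack: end corners on top plane
o=ctrl.get_obs()["tool_pos"]; print("rack end",fish([[226,129],[293,129]],m,o[2]+.021),o)
E
python3 tr.py
```

```text
[(250, np.float64(92.5)), (262, np.float64(82.5)), (274, np.float64(79.5)), (286, np.float64(79.5))] [(np.float64(306.5), 104), (np.float64(305.5), 124), (np.float64(305.5), 144), (np.float64(304.5), 164), (np.float64(308.5), 184)]
yaw end 20.174742 yaw side 10.143941
corner [ 0.51884913 -0.14059797]
9.5 tray [0.56461741 0.01002163] rack [ 0.55133056 -0.03478584] timer [0.52888408 0.099349  ]
10 tray [0.56330128 0.0104153 ] rack [ 0.55040595 -0.03450642] timer [0.5267898  0.09942744]
rack end [[ 0.57091969 -0.08127819  0.17999156]
 [ 0.54048046 -0.08636439  0.17999156]] [ 0.54646786 -0.02109614  0.15899156]
```

```bash
sed -i 's/^g=.*/G=cv2.GaussianBlur(m["p"],(3,3),0).min(2);g=G>110/; s/80:130,u\])+80/84:130,u])+84/' tr.py; python3 - <<'E'
from h import *
G=cv2.GaussianBlur(np.load("w2.npz")["p"],(3,3),0).min(2);print(G[84:104,255],G[84:104,285],G[120,296:316],G[180,296:316])
E
python3 tr.py
```

```text
[ 92  93  92  92  93  93  93  95 114 156 196 213 217 217 216 216 216 216
 216 216] [ 91  92  92  93  92  92  92  93 108 150 196 214 216 216 215 216 215 214
 211 206] [197 197 197 197 197 196 195 185 153 112  91  87  87  86  87  86  86  86
  86  86] [190 190 190 190 186 166 126  95  84  82  82  82  83  83  82  80  80  80
  81  81]
[(250, np.float64(92.5)), (262, np.float64(91.5)), (274, np.float64(91.5)), (286, np.float64(92.5))] [(np.float64(304.5), 104), (np.float64(304.5), 124), (np.float64(304.5), 144), (np.float64(304.5), 164), (np.float64(302.5), 184)]
yaw end 8.606962 yaw side 8.828358
corner [ 0.515917  -0.1239116]
9.5 tray [0.56168528 0.026708  ] rack [ 0.54839843 -0.01809947] timer [0.52595195 0.11603537]
10 tray [0.56036915 0.02710166] rack [ 0.54747382 -0.01782005] timer [0.52385767 0.1161138 ]
rack end [[ 0.57091969 -0.08127819  0.17999156]
 [ 0.54048046 -0.08636439  0.17999156]] [ 0.54646786 -0.02109614  0.15899156]
```

```bash
python3 -m crank '[[[0.002,0.0045,-0.01],[0,0,0],-1],[[0,0,-0.03],[0,0,0],-1],[[0,0,-0.03],[0,0,0],-1],[[0,0,-0.03],[0,0,0],-1],[[0,0,-0.02],[0,0,0],-1],[[0,0,0],[0,0,0],-1],[[0,0,0],[0,0,0],-1]]'
python3 - <<'E'
from h import *
o=ctrl.get_obs();m=imaging.camera_model("wrist");p,d=imaging.snapshot("wrist")
np.savez("w3.npz",p=p,d=d,**m);s=imaging.snapshot("side")[0];
cv2.imwrite("pics/w3.png",np.hstack([cv2.resize(p[60:300,130:330],(400,480)),cv2.resize(s[140:260,200:300],(400,480))]));print(o["tool_pos"],o["force"])
E
```

```text
clock: 5.75
tool_pos: [0.549, -0.016, 0.039]
orientation: [180.0, -0.0, -80.5]
force: [0.7, 0.3, -0.1]
opening: 0.0359
gripper_force: 30.0
[ 0.54897094 -0.01601298  0.03896079] [ 0.6573631   0.25912119 -0.10843754]
```

View pics/w3.png

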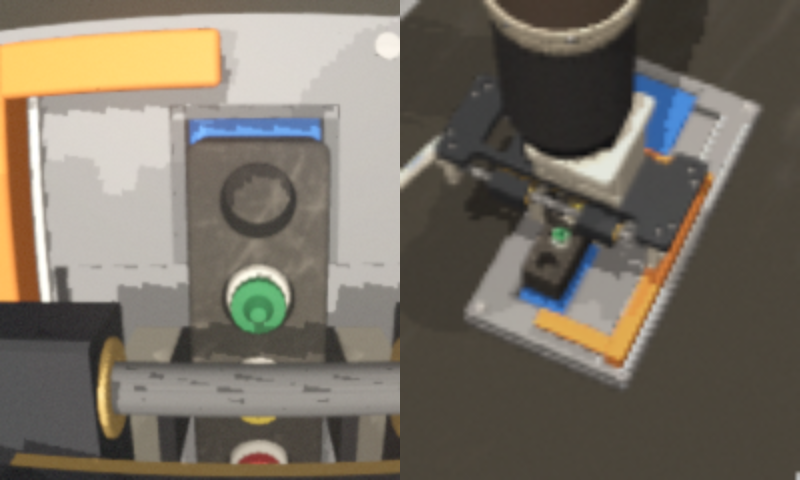

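Left: rack end at crop (188–329,145), inside the pocket rim (172–338,106). I work out the offset.

```bash
python3 - <<'E'
from h import *
m=dict(np.load("w3.npz"));f=lambda x,y:[130+x/2,60+y/2]
t=np.radians(9.5);Q=np.array([[np.cos(t),-np.sin(t)],[np.sin(t),np.cos(t)]])
A=fish([f(172,106),f(338,106)],m,.022)[:,:2];B=fish([f(188,143),f(329,143)],m,.0595)[:,:2]
print((A-A[1])@Q,np.degrees(np.arctan2(*(A[0]-A[1])[::-1])),np.degrees(np.arctan2(*(B[0]-B[1])[::-1])))
print("pocket centre",A.mean(0)+Q@[0,.072],"rack centre",B.mean(0)+Q@[0,.063],ctrl.get_obs()["tool_pos"])
E
```

```text
[[ 4.87243799e-02 -3.88876985e-05]
 [ 0.00000000e+00  0.00000000e+00]] 9.45427134158187 9.511170622669072
pocket centre [ 0.54891023 -0.01629735] rack centre [ 0.54781665 -0.01551397] [ 0.54990719 -0.0156159   0.04019466]
```

```bash
python3 -m crank '[[[0,0,-0.005],[0,0,0],-1],[[0,0,-0.005],[0,0,0],-1],[[0,0,-0.005],[0,0,0],-1],[[0,0,-0.005],[0,0,0],-1],[[0,0,-0.004],[0,0,0],-1],[[0,0,0],[0,0,0],-1],[[0,0,0],[0,0,0],-1]]'; python3 -m crank '[[[0,0,-0.001],[0,0,0],-1],[[0,0,0],[0,0,0],-1],[[0,0,0],[0,0,0],-1]]'
```

```text
clock: 6.55
tool_pos: [0.5489, -0.0157, 0.0149]
orientation: [180.0, -0.0, -80.5]
force: [0.7, 1.5, -1.8]
opening: 0.036
gripper_force: 30.0
clock: 6.85
tool_pos: [0.549, -0.0157, 0.0142]
orientation: [-180.0, 0.0, -80.5]
force: [-0.9, -0.3, -1.2]
opening: 0.0354
gripper_force: 30.0
```

```bash
python3 -m crank '[[[0,0,-0.001],[0,0,0],-1],[[0,0,0],[0,0,0],-1],[[0,0,0],[0,0,0],-1]]'; python3 -m crank '[[[0,0,-0.0005],[0,0,0],-1],[[0,0,0],[0,0,0],-1],[[0,0,0],[0,0,0],-1]]'
```

```text
clock: 7.15
tool_pos: [0.5491, -0.0157, 0.0137]
orientation: [-180.0, -0.0, -80.5]
force: [-2.8, 0.1, 5.6]
opening: 0.0356
gripper_force: 30.0
clock: 7.45
tool_pos: [0.5492, -0.0157, 0.0137]
orientation: [-180.0, -0.0, -80.5]
force: [-4.1, 1.0, 10.7]
opening: 0.0355
gripper_force: 30.0
```

Contact came at the seated height. Release, rise and go to the timer.

```bash
python3 -m crank '[[[0,0,0],[0,0,0],0.3],[[0,0,0],[0,0,0],0.3],[[0,0,0],[0,0,0],0.3],[[0,0,0],[0,0,0],0.3],[[0,0,0.01],[0,0,0],0.3],[[0,0,0.02],[0,0,0],0.3],[[0,0,0.03],[0,0,0],0.3],[[0,0,0.03],[0,0,0],0.3],[[0,0,0.03],[0,0,0],0.5],[[0,0,0.03],[0,0,0],1],[[-0.0148,0.0264,0],[0,0,-1.35],1],[[-0.0148,0.0284,0],[0,0,-1.35],1]]'
python3 -m crank '[[[-0.0148,0.0284,0],[0,0,-1.35],1],[[-0.0148,0.0284,0],[0,0,-1.35],1],[[-0.0148,0.0284,0],[0,0,-1.35],1],[[-0.0148,0.0284,0],[0,0,-1.35],1],[[-0.0148,0.0284,0],[0,0,-1.35],1],[[-0.0148,0.0284,0],[0,0,-1.35],1],[[-0.0148,0.0284,0],[0,0,-1.35],1],[[-0.0148,0.0284,0],[0,0,-1.35],1],[[0,0,0],[0,0,0],1],[[0,0,0],[0,0,0],1]]'
python3 - <<'E'
from h import *
o=ctrl.get_obs();m=imaging.camera_model("wrist");p,d=imaging.snapshot("wrist")
np.savez("w4.npz",p=p,d=d,**m);s=imaging.snapshot("scene")[0]
cv2.imwrite("pics/w4.png",np.hstack([p[100:300,130:390].repeat(2,0).repeat(2,1)[:,:],cv2.resize(s[160:245,190:310],(280,400))]));print(o["tool_pos"],o["orientation"],o["force"])
E
```

```text
clock: 8.65
tool_pos: [0.5196, 0.0393, 0.1643]
orientation: [-179.8, 0.0, -83.4]
force: [-0.0, 0.6, 0.3]
opening: 0.0835
gripper_force: 0.0
clock: 9.65
tool_pos: [0.4006, 0.2667, 0.1631]
orientation: [-180.0, 0.0, -93.9]
force: [-0.4, 0.7, -0.4]
opening: 0.0877
gripper_force: 0.0
[0.40064324 0.26673851 0.1630902 ] [-1.79988646e+02  1.93096710e-02 -9.38851970e+01] [-0.43421686  0.72805569 -0.44342262]
```

View pics/w4.png

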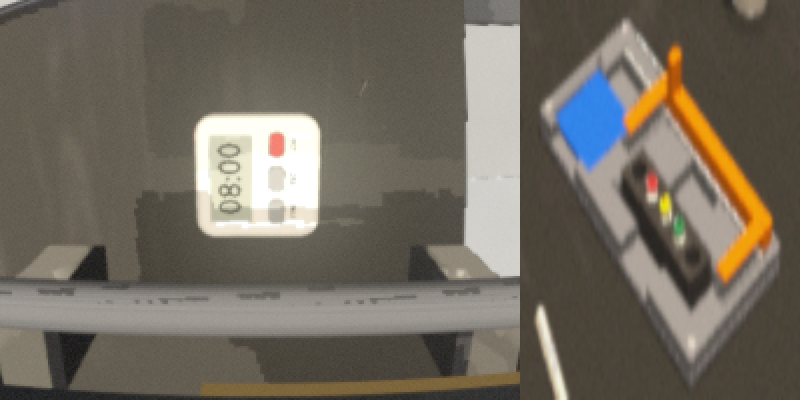

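Timer is face up and square to the tool, at crop (194–320, 113–237). The right half shows the rack sitting level in its pocket.

```bash
python3 - <<'E'
from h import *
m=dict(np.load("w4.npz"));M=((m["p"].max(2)>190)).astype(np.uint8);M[:150]=0;M[225:]=0;M[:,:215]=0;M[:,300:]=0
M=cv2.morphologyEx(M,cv2.MORPH_CLOSE,np.ones((15,15)));C=max(cv2.findContours(M,0,2)[0],key=cv2.contourArea)[:,0]
print(rect(C));print(rect(fish(C,m,.015)[:,:2]),ctrl.get_obs()["tool_pos"])
E
```

```text
(array([258., 187.]), array([60., 62.]), 90.0)
(array([0.4008, 0.2688]), array([0.0653, 0.0655]), 86.1) [0.40106258 0.26576085 0.16284109]
```

```bash
python3 -m crank '[[[0,0.002,-0.025],[0,0,0],1],[[0,0,-0.03],[0,0,0],1],[[0,0,-0.03],[0,0,0],1],[[0,0,-0.03],[0,0,0],1],[[0,0,-0.025],[0,0,0],1],[[0,0,-0.014],[0,0,0],1],[[0,0,-0.005],[0,0,0],1],[[0,0,0],[0,0,0],1],[[0,0,0],[0,0,0],-1],[[0,0,0],[0,0,0],-1],[[0,0,0],[0,0,0],-1],[[0,0,0],[0,0,0],-1]]'
python3 -m crank '[[[0,0,0],[0,0,0],-1],[[0,0,0],[0,0,0],-1]]'
```

```text
clock: 10.95
tool_pos: [0.4013, 0.2687, 0.0043]
orientation: [-180.0, 0.1, -94.0]
force: [-0.7, -1.1, 4.7]
opening: 0.0654
gripper_force: 30.0
clock: 11.15
tool_pos: [0.4012, 0.2687, 0.0043]
orientation: [-180.0, 0.0, -94.0]
force: [-1.4, -1.3, 7.5]
opening: 0.0653
gripper_force: 30.0
```

```bash
python3 -m crank '[[[0,0,0.015],[0,0,0],-1],[[0,0,0.03],[0,0,0],-1],[[0,0,0.035],[0,0,0],-1],[[0,0,0.035],[0,0,0],-1],[[0.0155,-0.0187,0.01],[0,0,1.7],-1],[[0.0155,-0.0187,0],[0,0,1.7],-1],[[0.0155,-0.0187,0],[0,0,1.7],-1],[[0.0155,-0.0187,0],[0,0,1.7],-1],[[0.0155,-0.0187,0],[0,0,1.7],-1],[[0.0155,-0.0187,0],[0,0,1.7],-1],[[0.0155,-0.0187,0],[0,0,1.7],-1],[[0.0165,-0.0197,0],[0,0,1.5],-1]]'
python3 -m crank '[[[0,0,-0.02],[0,0,0],-1],[[0,0,-0.03],[0,0,0],-1],[[0,0,-0.03],[0,0,0],-1],[[0,0,-0.008],[0,0,0],-1],[[0,0,0],[0,0,0],-1],[[0,0,0],[0,0,0],-1]]'
python3 - <<'E'
from h import *
o=ctrl.get_obs();m=imaging.camera_model("wrist");p,d=imaging.snapshot("wrist")
np.savez("w5.npz",p=p,d=d,**m)
cv2.imwrite("pics/w5.png",cv2.resize(p[80:300,130:390],(780,600)));print(o["tool_pos"],o["orientation"],o["force"])
E
```

```text
clock: 12.35
tool_pos: [0.5262, 0.1169, 0.1285]
orientation: [180.0, 0.0, -80.5]
force: [-0.2, 0.2, -0.5]
opening: 0.0656
gripper_force: 30.0
clock: 12.95
tool_pos: [0.5267, 0.1181, 0.0416]
orientation: [-179.9, 0.0, -80.6]
force: [0.5, 0.2, -0.4]
opening: 0.0656
gripper_force: 30.0
[0.52666733 0.11812367 0.04160863] [-1.79935371e+02  7.73112950e-03 -8.05637187e+01] [ 0.47234711  0.16651158 -0.3696439 ]
```

View pics/w5.png

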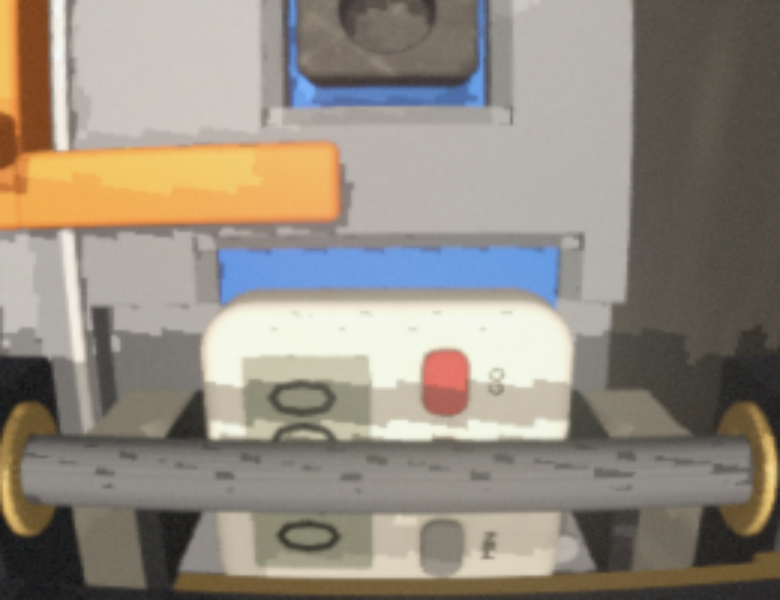

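The timer sits over its pocket: rim corners at crop (195,236) and (583,236), timer's near edge about v=300, x 203–572.

```bash
python3 - <<'E'
from h import *
m=dict(np.load("w5.npz"));f=lambda x,y:[130+x/3,80+y/2.727]
t=np.radians(9.45);Q=np.array([[np.cos(t),-np.sin(t)],[np.sin(t),np.cos(t)]])
A=fish([f(195,235),f(583,235)],m,.022)[:,:2];B=fish([f(203,340),f(572,340)],m,.0536)[:,:2]
E=fish([f(390,290),f(390,305)],m,.0546)[:,:2]
print(np.linalg.norm(A[0]-A[1]),np.linalg.norm(B[0]-B[1]))
print("pocket",A.mean(0)+Q@[0,.040],"lateral (tray x) pocket,timer",(A.mean(0)@Q)[0],(B.mean(0)@Q)[0],"timer ctr",E+Q@[0,.033])
E
```

```text
0.07948559433240696 0.06398142041542222
pocket [0.52537275 0.11766024] lateral (tray x) pocket,timer 0.5375613193408998 0.5378773040465472 timer ctr [[0.52549699 0.11631277]
 [0.52502899 0.11910917]]
```

```bash
python3 -m crank '[[[0,0,-0.005],[0,0,0],-1],[[0,0,-0.005],[0,0,0],-1],[[0,0,-0.005],[0,0,0],-1],[[0,0,-0.004],[0,0,0],-1],[[0,0,-0.002],[0,0,0],-1],[[0,0,-0.001],[0,0,0],-1],[[0,0,0],[0,0,0],-1],[[0,0,0],[0,0,0],-1]]'; python3 -m crank '[[[0,0,-0.001],[0,0,0],-1],[[0,0,0],[0,0,0],-1],[[0,0,0],[0,0,0],-1]]'
```

```text
clock: 13.8
tool_pos: [0.5257, 0.1175, 0.0193]
orientation: [180.0, -0.0, -80.6]
force: [-5.4, -0.5, 10.3]
opening: 0.0656
gripper_force: 30.0
clock: 14.1
tool_pos: [0.5257, 0.1175, 0.0192]
orientation: [180.0, -0.0, -80.6]
force: [-9.1, -1.3, 21.3]
opening: 0.0653
gripper_force: 30.0
```

```bash
python3 -m crank '[[[0,0,0],[0,0,0],0.7],[[0,0,0],[0,0,0],0.7],[[0,0,0],[0,0,0],0.7],[[0,0,0.01],[0,0,0],0.7],[[0,0,0.02],[0,0,0],0.7],[[0,0,0.03],[0,0,0],0.7],[[0,0,0.035],[0,0,0],0.7],[[0,0,0.035],[0,0,0],0.7],[[0.025,0.005,0],[0,0,0],0],[[0.025,0.005,0],[0,0,0],0],[[0.025,0.005,0],[0,0,0],0],[[0,0,0],[0,0,0],0]]'
python3 - <<'E'
from h import *
o=ctrl.get_obs();m=imaging.camera_model("wrist");p,d=imaging.snapshot("wrist")
np.savez("w6.npz",p=p,d=d,**m);s=imaging.snapshot("scene")[0]
cv2.imwrite("pics/w6.png",np.hstack([cv2.resize(p[90:300,150:410],(500,404)),cv2.resize(s[160:245,190:310],(300,404))]));print(o["tool_pos"],o["orientation"],o["force"])
E
```

```text
clock: 15.3
tool_pos: [0.6034, 0.1331, 0.1477]
orientation: [-179.9, -0.0, -80.6]
force: [-0.3, -0.4, -1.3]
opening: 0.048
gripper_force: 0.0
[0.60339815 0.13311923 0.14774325] [-1.79946855e+02 -2.09166344e-02 -8.06079025e+01] [-0.34446278 -0.41229701 -1.30493978]
```

View pics/w6.png

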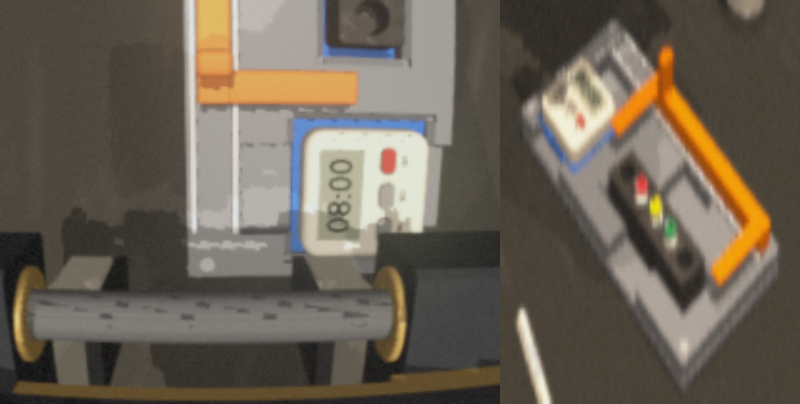

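Fin top is at crop about (214,63). The timer looks in the pocket but close to its -x side, so I check its height and tilt with depth.

```bash
python3 - <<'E'
from h import *
m=dict(np.load("w6.npz"));d=m["d"];K=m["mtx"];p=m["p"]
V,U=np.mgrid[0:384,0:512];x=np.stack([U-K[0,2],V-K[1,2]],-1).astype(float);r=np.linalg.norm(x,axis=-1)+1e-9
c=np.dstack([x/r[...,None]*np.tan(r/K[0,0])[...,None],np.ones_like(r)])*d[...,None];W=(c-m["t"])@m["R"]
t=np.radians(9.45);Q=np.array([[np.cos(t),-np.sin(t)],[np.sin(t),np.cos(t)]]);o=np.array([.5489,-.0163])-Q@[-.0205,-.042]
def tray(P): return np.c_[(P[:,:2]-o)@Q,P[:,2]]
f=lambda x,y:(int(150+x/1.923),int(90+y/1.924))
for n,(a,b,e,g) in dict(timer=(306,135,420,225),traytop=(255,30,315,65),rack=(330,0,400,45),fin=(203,55,226,72)).items():
    (u0,v0),(u1,v1)=f(a,b),f(e,g);P=tray(W[v0:v1,u0:u1].reshape(-1,3));P=P[np.isfinite(P).all(1)]
    A=np.c_[P[:,:2],np.ones(len(P))];k=np.linalg.lstsq(A,P[:,2],rcond=None)[0];print(n,np.round(np.median(P,0),4),"slope",np.round(k[:2],3))
hs=cv2.cvtColor(p,cv2.COLOR_BGR2HSV)
B=(V>148)&(V<222)&(U>300)&(U<380);M=(B&(p.min(2)>150)&(hs[...,1]<60)&(W[...,2]>.027)).astype(np.uint8)
q=tray(fish(np.argwhere(M)[:,::-1],m,.031));print("timer extent",np.percentile(q,[1,99],axis=0))
O=tray(W[(hs[...,0]<22)&(hs[...,0]>4)&(hs[...,1]>140)&(W[...,2]>.06)]);print("fin",len(O),np.percentile(O,[3,50,97],axis=0).round(4))
print("fin world by ray",fish(np.array([[150+214/1.923,90+63/1.924]]),m,.068), tray(fish(np.array([[150+214/1.923,90+63/1.924]]),m,.068)),"TCP in tray",tray(ctrl.get_obs()["tool_pos"][None]))
print("tab far/near edges",tray(fish([[150+300/1.923,90+72/1.924],[150+300/1.923,90+104/1.924],[150+357/1.923,90+88/1.924]],m,.042)))
E
```

```text
timer [-0.0191  0.0857  0.0327] slope [ 0.222 -0.273]
traytop [0.0208 0.0211 0.0224] slope [-0.    -0.006]
rack [-0.0211  0.0076  0.0335] slope [0.576 0.635]
fin [0.056  0.0298 0.0685] slope [0.331 0.205]
timer extent [[-0.05375364  0.06186568  0.031     ]
 [ 0.00966299  0.12436585  0.031     ]]
fin 1532 [[0.0029 0.0258 0.0627]
 [0.0576 0.0723 0.2395]
 [0.2066 0.0815 0.2429]]
fin world by ray [[0.61149337 0.06746346 0.068     ]] [[0.05499679 0.03034972 0.068     ]] TCP in tray [[0.05513559 0.0962201  0.14733582]]
tab far/near edges [[ 0.01504667  0.03406906  0.042     ]
 [ 0.01479384  0.04901037  0.042     ]
 [-0.01242602  0.04079011  0.042     ]]
```

```bash
python3 - <<'E'
from h import *
m=dict(np.load("w6.npz"));d=m["d"];K=m["mtx"]
V,U=np.mgrid[0:384,0:512];x=np.stack([U-K[0,2],V-K[1,2]],-1).astype(float);r=np.linalg.norm(x,axis=-1)+1e-9
W=(np.dstack([x/r[...,None]*np.tan(r/K[0,0])[...,None],np.ones_like(r)])*d[...,None]-m["t"])@m["R"]
for n,a,b in(("t",320,145),("t",410,145),("t",315,225),("t",345,245),("t",370,200),("rack",335,10),("rack",395,15),("rack",335,38),("rack",395,45)):
    u,v=int(150+a/1.923),int(90+b/1.924);print(n,a,b,np.nanmedian(W[v-2:v+3,u-2:u+3,2]).round(4))
E
python3 -m crank '[[[0.003,-0.015,0],[0,0,0],0],[[0.004,-0.025,0],[0,0,0],0],[[0.0043,-0.025,0],[0,0,0],0],[[0,0,-0.025],[0,0,0],0],[[0,0,-0.025],[0,0,0],0],[[0,0,-0.02],[0,0,0],0],[[0,0,0],[0,0,0],0],[[0,0,0],[0,0,0],0]]'
```

```text
t 320 145 0.0327
t 410 145 0.0326
t 315 225 0.033
t 345 245 0.0326
t 370 200 0.0324
rack 335 10 0.0298
rack 395 15 0.0341
rack 335 38 0.0291
rack 395 45 0.0341
clock: 16.2
tool_pos: [0.6121, 0.0672, 0.0782]
orientation: [180.0, -0.0, -80.6]
force: [0.2, -0.6, 0.1]
opening: 0.0437
gripper_force: 0.0
```

Both parts are flat and down. Grip the fin.

```bash
python3 -m crank '[[[0,0,-0.015],[0,0,0],0],[[0,0,-0.01],[0,0,0],0],[[0,0,-0.0045],[0,0,0],0],[[0,0,0],[0,0,0],0],[[0,0,0],[0,0,0],-1],[[0,0,0],[0,0,0],-1],[[0,0,0],[0,0,0],-1],[[0,0,0],[0,0,0],-1],[[0,0,0],[0,0,0],-1]]'
```

```text
clock: 17.1
tool_pos: [0.6127, 0.0678, 0.0483]
orientation: [-179.9, 0.0, -80.6]
force: [0.3, 0.4, 1.4]
opening: 0.0155
gripper_force: 30.0
```

```bash
python3 -m crank '[[[-0.00066,0.00395,0],[0,0,0],-1],[[-0.00066,0.00395,0],[0,0,0],-1],[[-0.00066,0.00395,0],[0,0,0],-1],[[-0.00066,0.00395,0],[0,0,0],-1],[[0,0,0],[0,0,0],-1],[[0,0,0],[0,0,0],-1]]'; python3 -m crank '[[[-0.00066,0.00395,0],[0,0,0],-1],[[-0.00066,0.00395,0],[0,0,0],-1],[[-0.00066,0.00395,0],[0,0,0],-1],[[-0.00066,0.00395,0],[0,0,0],-1],[[0,0,0],[0,0,0],-1],[[0,0,0],[0,0,0],-1]]'
```

```text
clock: 17.7
tool_pos: [0.6098, 0.0842, 0.0483]
orientation: [-180.0, 0.0, -80.6]
force: [1.6, 1.8, 3.3]
opening: 0.0157
gripper_force: 30.0
clock: 18.3
tool_pos: [0.6071, 0.1001, 0.0483]
orientation: [-180.0, 0.0, -80.6]
force: [0.9, 1.8, 5.8]
opening: 0.0157
gripper_force: 30.0
```

```bash
for i in 1; do python3 -m crank '[[[-0.00025,0.0015,0],[0,0,0],-1],[[-0.00025,0.0015,0],[0,0,0],-1],[[0,0,0],[0,0,0],-1]]'; done; python3 -m crank '[[[-0.00025,0.0015,0],[0,0,0],-1],[[-0.00025,0.0015,0],[0,0,0],-1],[[0,0,0],[0,0,0],-1]]'
```

```text
clock: 18.6
tool_pos: [0.6066, 0.1027, 0.0483]
orientation: [-180.0, 0.0, -80.6]
force: [1.6, -0.0, 4.8]
opening: 0.0156
gripper_force: 30.0
clock: 18.9
tool_pos: [0.6061, 0.1057, 0.0483]
orientation: [-180.0, 0.0, -80.6]
force: [2.3, -0.8, 5.5]
opening: 0.0159
gripper_force: 30.0
```

```bash
python3 -m crank '[[[-0.00025,0.0015,0],[0,0,0],-1],[[0,0,0],[0,0,0],-1],[[0,0,0],[0,0,0],-1]]'
```

```text
clock: 19.2
tool_pos: [0.6058, 0.1071, 0.0483]
orientation: [-180.0, 0.0, -80.6]
force: [0.3, -0.5, 5.8]
opening: 0.0159
gripper_force: 30.0
```

Moved about 40 mm; no stop yet.

```bash
python3 -m crank '[[[-0.00025,0.0015,0],[0,0,0],-1],[[0,0,0],[0,0,0],-1],[[0,0,0],[0,0,0],-1]]';python3 -m crank '[[[-0.00025,0.0015,0],[0,0,0],-1],[[0,0,0],[0,0,0],-1],[[0,0,0],[0,0,0],-1]]'
```

```text
clock: 19.5
tool_pos: [0.6056, 0.1082, 0.0483]
orientation: [-180.0, -0.0, -80.6]
force: [2.1, -2.8, 5.1]
opening: 0.0158
gripper_force: 30.0
clock: 19.8
tool_pos: [0.6056, 0.1083, 0.0483]
orientation: [180.0, -0.1, -80.6]
force: [3.7, -10.0, 4.4]
opening: 0.0157
gripper_force: 30.0
```

```bash
python3 -m crank '[[[-0.00025,0.0015,0],[0,0,0],-1],[[0,0,0],[0,0,0],-1],[[0,0,0],[0,0,0],-1]]'
```

```text
clock: 20.1
tool_pos: [0.6055, 0.1084, 0.0483]
orientation: [180.0, -0.2, -80.6]
force: [6.7, -15.0, 3.7]
opening: 0.0157
gripper_force: 30.0
```

The stop is reached (TCP holds, force climbs). Release, rise and back off to look.

```bash
python3 -m crank '[[[0,0,0],[0,0,0],0],[[0,0,0],[0,0,0],0],[[0,0,0],[0,0,0],0],[[0,0,0],[0,0,0],0],[[0,0,0.01],[0,0,0],0],[[0,0,0.02],[0,0,0],0],[[0,0,0.03],[0,0,0],0],[[0,0,0.03],[0,0,0],0],[[-0.01,0,0.03],[0,0,0],0],[[-0.02,0.02,0.01],[0,0,0],0],[[-0.02,0.02,0],[0,0,0],0],[[-0.02,0.02,0],[0,0,0],0]]'
python3 -m crank '[[[0,0,0],[0,0,0],0],[[0,0,0],[0,0,0],0]]'
python3 - <<'E'
from h import *
o=ctrl.get_obs();m=imaging.camera_model("wrist");p,d=imaging.snapshot("wrist")
np.savez("w7.npz",p=p,d=d,**m);s=imaging.snapshot("scene")[0];z=imaging.snapshot("side")[0]
b=np.vstack([cv2.resize(s[140:270,140:320],(360,260)),cv2.resize(z[150:250,190:330],(360,257))])
a=cv2.resize(p[30:300,130:360],(440,517));cv2.imwrite("pics/w7.png",np.hstack([a,b]));print(o["tool_pos"],o["force"])
E
```

```text
clock: 21.3
tool_pos: [0.5344, 0.1721, 0.1795]
orientation: [-179.9, 0.1, -80.6]
force: [-0.0, 0.7, -1.1]
opening: 0.044
gripper_force: 0.0
clock: 21.5
tool_pos: [0.5348, 0.172, 0.1791]
orientation: [-179.9, 0.0, -80.5]
force: [-0.3, 0.2, 0.2]
opening: 0.0437
gripper_force: 0.0
[0.53481279 0.17197707 0.17905761] [-0.34879109  0.22211614  0.24851904]
```

View pics/w7.png

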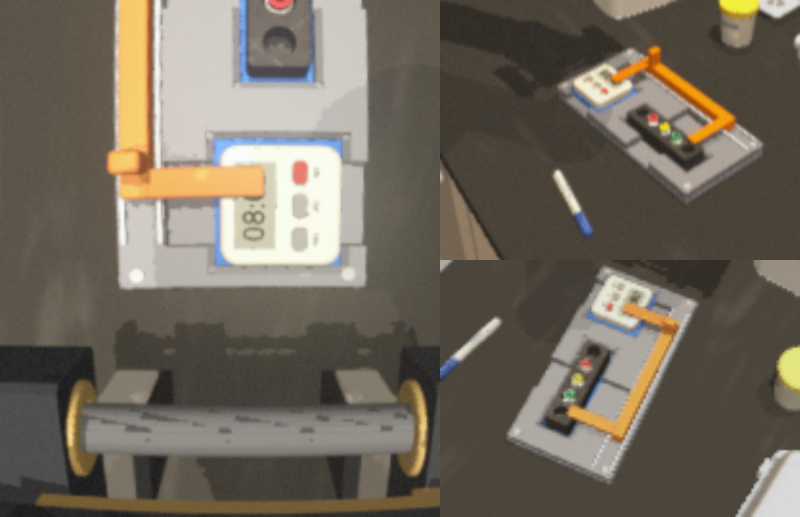

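The wrist, scene and side crops show both parts seated. The upper tab lies over the timer (about 250,182 in the left crop) and the lower tab over the rack's end. The marker and cup are untouched.

```bash
python3 -c "
from plant import close_job
print(close_job())"
```

```text
the job is handed in; nothing more can be done
None
```

The tray is packed and handed in: the rack and timer are seated, the retainer is against its stop with both tabs over them, and I moved nothing else; it took about 21.5 s of the 72 s, and the judge's verdict was not shown.

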